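# Index the turret punch to the yellow station

## Robot

A 6-joint arm with a two-finger parallel gripper is mounted at the origin on the work surface. World frame = base frame: x ahead of the robot, y to its left, z up, the work surface at z = 0. Lengths are in m, angles in rad, forces in N, time in s.
With the tool pointing down it reaches from about 0.35 to 0.925 m from the base axis. Payload 6.4 kg.
Tool frame: the origin (TCP) lies on the centre line of the jaws, within the pads' length; the fingertips stand 22 mm ahead of it and the grasp point (between the pads) lies 3 mm ahead of it; x points along the fingers, y is the direction in which the jaws open and shut, and the axes are right-handed (so a half turn about x gives the same grasp; the last joint's range is limited). The gripper opens to 85 mm and grips with 20 to 120 N. Pads are 22 mm wide; open, the fingers measure 114 mm over their backs; the gripper's body (76 mm by 85 mm) begins 54 mm behind the grasp point. The pads swing forward as they close: fully open they stand 13 mm farther back than shut.
Start: joints at [1.145, 0.245, 1.558, -0, 1.339, -0.174], TCP at [0.162, 0.63, 0.253] pointing down, gripper open.
Joint ranges: [-3.13, 3.13], [-1.02, 2.26], [0.13, 2.54], [-0.95, 4.09], [0.21, 2.88], [-2.74, 2.74]. Speed limits (rad/s): [2.57, 2.57, 3.14, 3.14, 3.14, 3.14].

## Interface

Orientations are given as [roll, pitch, yaw] about the fixed x, y, z axes, in that order (R = Rz(yaw) Ry(pitch) Rx(roll)).
In Python, from cell import r gives the robot as it stands.
- The arm moves only by the tool apply_moves, never from a script. Its argument "targets" is a list that holds one entry, the list of rows, each a list of 7 numbers: the shift along the world's x, y, z in m, then the turn, a rotation vector about the world's x, y, z in degrees, then the opening in per cent of the stroke, from 0 (shut) to 100 (fully open). A call has 1 to 20 rows; each row is the pose to reach, as a shift and turn from the pose measured when the call began; what a row does not reach only later rows make up. A row lasts 1/10 s, in which the tool goes at most 50 mm and 8.59 degrees, less where a joint would pass 70% of its speed; a pose out of reach is approached as far as the arm can. A call with a gripper value outside its range is refused whole. The fingers move at their own pace and stop on an object; "newtons" is the grip in N (left out, the last holds). Time passes only in rows, so rows that repeat a pose let the fingers close. It gives the time, the measured TCP pose, the force and the opening at its end, in the units of the state.
- r.get_obs(): the state, without advancing time (a new reading comes with each control period).
- r.read_camera(name): name is "scene" or "top"; returns the picture (420x560x3 uint8, blue, green, red); there is no depth.
- r.get_calibration(name): a dict with "mtx" (3x3 intrinsics, pixels), "distortion" ([k1, k2, p1, p2, k3] as OpenCV has them; the pictures are not rectified), "position" and "rotation" of the camera in the world. Camera axes: x right, y down, z forward; pixel columns grow to the right and rows downward; lengths in m; the calibration is good to about 2 mm. A picture is of the moment at which its call begins. get_calibration takes no time and is no camera call.
- r.sign_off(): hands the job in, once; it reports no verdict.
The state is a dict: "time_s": time; "joint_positions": joint angles; "dq": joint speeds; "effort": joint torques, N m; "position": TCP position; "orientation": TCP orientation; "ft_force": force on the tool from outside, world axes, zero at the start; "wrist_torque": the same for the moment, N m; "width": opening from 0.0 (shut) to 1.0 (fully open).
Only numpy, scipy, OpenCV 4.12 (cv2) and the standard library are available. Lean on these libraries where they do the work, as an engineer would, in place of code of your own. Each camera call takes 0.05 s, during which the arm holds its last target. There are 200 camera calls.

## Task

Set the bench turret punch to its yellow station: with your fingertips gently push the coloured tabs on the turret's rim, step by step and whichever way round you like, until the yellow punch has come to rest exactly under the ram, then leave the machine. Only push: do not pinch a tab, do not pick anything up, and leave the tools and parts around the machine where they are.

Things in the scene. Friction and masses are not known exactly. Their poses are not given: they have to be found in the camera images.
- machine: grey-green C-frame turret punch fixed on the bench. Origin on the turret's vertical axis at bench height, z up. Column on its -y side (220 to 370 mm off, 290 mm tall); an upper arm 50 mm wide, 222 to 295 mm up, runs over the axis along y to the ram head at +y. From above the turret is free on the -x side (the robot's) and the +x side. Base plate 200 mm wide in x, 18 mm thick
- turret: the turning turret; origin on its axis at bench height (the machine's origin), its own +y points through the yellow station, so its yaw minus the machine's is 0 with yellow under the ram. Six stations 60 degrees apart; turns endlessly both ways; may start between two. A detent: 3 to 5 N on a tab makes it leave a station; past half way (30 degrees) it pulls itself on into the next and stops there, within 2 degrees
- ram (a point): point on the ram's axis at the lower end of its steel nose, 85 mm from the turret axis along the machine's +y, 199 mm above the bench, fixed. Above it the ram head, 60 mm wide, up to 300 mm; from it a fixed hand lever points to machine +x, rising to 340 mm
- yellow_punch (a point): centre of the top of the punch with the yellow collar, 85 mm from the turret axis, 196 mm up. The turret is a steel disc of 115 mm radius, upper face 190 mm up, with six such punches; counter-clockwise from above their collars and tabs run yellow, red, blue, white, green, black
- yellow_tab (a point): middle of the outer end face of the yellow tab, 190 mm up. Each station has such a tab of its colour on the rim, in line with its punch: an upright plate 127 to 175 mm from the turret axis, 12 mm wide, from 170 to 210 mm up, free air beside and below. Colliders: turret_c13 to c18 are the counter-clockwise halves of the six tabs, c19 to c24 the clockwise halves
- spare_punch: loose spare steel punch, 28 mm across and 52 mm tall, standing on the machine's base plate; origin under its foot
- spare_die: loose dark steel die ring, 36 mm across and 16 mm tall, lying on the machine's base plate; origin under its centre
- oil_bottle: loose white bottle with a black cap, 60 mm across and 150 mm tall, to the left of the machine; origin under its foot
- rivet_cup: loose small brass cup, 64 mm across and 55 mm tall; origin under its foot
- screwdriver: loose screwdriver with a yellow handle, about 200 mm long, lying on the bench between robot and machine
- wrench: loose steel wrench, about 180 mm long, lying on the bench between robot and machine
- hammer: loose hammer, about 280 mm long, lying on the right of the bench
- blank: loose flat sheet-metal blank, 180 x 120 x 4 mm, lying on the left of the bench

How it is judged:
On the way, in this order (a step that is already met when the one before it is completed fails the run):
1. a fingertip pushes a tab of the turret ((contact force between the fingers and turret_c13 above 0.5 N or contact force between the fingers and turret_c14 above 0.5 N or contact force between the fingers and turret_c15 above 0.5 N or contact force between the fingers and turret_c16 above 0.5 N or contact force between the fingers and turret_c17 above 0.5 N or contact force between the fingers and turret_c18 above 0.5 N or contact force between the fingers and turret_c19 above 0.5 N or contact force between the fingers and turret_c20 above 0.5 N or contact force between the fingers and turret_c21 above 0.5 N or contact force between the fingers and turret_c22 above 0.5 N or contact force between the fingers and turret_c23 above 0.5 N or contact force between the fingers and turret_c24 above 0.5 N)), for 0.05 s.
2. the yellow punch is under the ram (horizontal distance between yellow_punch and ram below 0.005 m), for 0.2 s.
At the end, for the whole second after the job is handed in: the yellow punch stands within 5 mm (4 degrees) of the ram's axis, the turret is at rest, and every loose thing is within 30 mm of where it was (horizontal distance between yellow_punch and ram below 0.005 m and angular speed of turret below 0.1 rad/s and distance of each of spare_punch, spare_die, oil_bottle, rivet_cup, screwdriver, wrench, hammer, blank from where it was at the start of the episode below 0.03 m); the robot touches nothing.
It fails at once if a tab is pinched (both its sides pressed at once with more than 3 N) ((contact force between the fingers and turret_c13 above 3 N and contact force between the fingers and turret_c19 above 3 N) or (contact force between the fingers and turret_c14 above 3 N and contact force between the fingers and turret_c20 above 3 N) or (contact force between the fingers and turret_c15 above 3 N and contact force between the fingers and turret_c21 above 3 N) or (contact force between the fingers and turret_c16 above 3 N and contact force between the fingers and turret_c22 above 3 N) or (contact force between the fingers and turret_c17 above 3 N and contact force between the fingers and turret_c23 above 3 N) or (contact force between the fingers and turret_c18 above 3 N and contact force between the fingers and turret_c24 above 3 N)).
It fails at once if a tab is struck hard (over 80 N) (contact force between the fingers and turret_c13 above 80 N or contact force between the fingers and turret_c14 above 80 N or contact force between the fingers and turret_c15 above 80 N or contact force between the fingers and turret_c16 above 80 N or contact force between the fingers and turret_c17 above 80 N or contact force between the fingers and turret_c18 above 80 N or contact force between the fingers and turret_c19 above 80 N or contact force between the fingers and turret_c20 above 80 N or contact force between the fingers and turret_c21 above 80 N or contact force between the fingers and turret_c22 above 80 N or contact force between the fingers and turret_c23 above 80 N or contact force between the fingers and turret_c24 above 80 N).
It fails at once if a loose thing is lifted, knocked or shoved more than 30 mm (distance of any of spare_punch, spare_die, oil_bottle, rivet_cup, screwdriver, wrench, hammer, blank from where it was at the start of the episode above 0.03 m).
It also fails if it takes over 61 s, if anything falls off the work surface, if the arm or the gripper's body presses on something with over 40 N, if the wrist force passes 120 N, or if a joint passes its speed limit or range.

## Working session

There is one attempt and no reset: what is moved stays moved. The work goes in short steps, Python scripts to look and compute and a tool call to move; the robot and the scene stay as the last step left them, time stands still between calls to the robot, and variables do not carry over. Pictures are saved under pics/ and viewed, about 8 in all and at most 12, crops included, and the job is handed in when it is done.

Besides the shell and the picture viewer there is one more tool, called after "Emit:" as name([rows], argument=value, ...), one row to a line, values as JSON. apply_moves: Moves the arm, as the interface text tells. Its arguments: {"type":"object","properties":{"targets":{"type":"array","items":{"type":"array","items":{"type":"array","items":{"type":"number"}}}},"newtons":{"type":"number"}},"required":["targets"]}

```bash
mkdir -p pics; python3 - <<'E'
from cell import r
import cv2
for n in("scene","top"):
    cv2.imwrite(f"pics/{n}0.png",r.read_camera(n)); c=r.get_calibration(n); print(n,c)
print(r.get_obs())
E
```

```text
scene {'mtx': array([[446.71523004,   0.        , 287.71614924],
       [  0.        , 446.71523004, 204.08007928],
       [  0.        ,   0.        ,   1.        ]]), 'distortion': array([0.01477755, 0.        , 0.        , 0.        , 0.        ]), 'position': array([0.56774389, 0.43777497, 1.58360451]), 'rotation': array([-2.80952986, -0.0069    ,  3.11052152])}
top {'mtx': array([[387.38490773,   0.        , 279.08894618],
       [  0.        , 387.38490773, 203.84021992],
       [  0.        ,   0.        ,   1.        ]]), 'distortion': array([-0.01322106,  0.        ,  0.        ,  0.        ,  0.        ]), 'position': array([ 0.35906485, -0.03269186,  1.25777646]), 'rotation': array([-2.9859398 , -0.0056589 , -1.56233905])}
{'time_s': 0.1, 'joint_positions': array([ 1.14492209e+00,  2.45746455e-01,  1.55891683e+00, -2.41137501e-06,
        1.33872396e+00, -1.74078562e-01]), 'dq': array([ 0.00087009, -0.00146321, -0.00364057, -0.00017346, -0.00206037,
        0.00034742]), 'effort': array([ 1.15104267e-04, -4.30673969e+01, -3.27128613e+01, -7.69740222e-05,
        2.71093471e-03, -2.00164305e-05]), 'position': array([0.16172381, 0.62906561, 0.25227578]), 'orientation': array([-1.74356778,  1.56900173, -1.9953629 ]), 'ft_force': array([-0.23084362, -0.14234858, -0.27256157]), 'wrist_torque': array([-0.00751226,  0.03310093,  0.06289905]), 'width': 1.0024423190094278}
```

View pics/scene0.png

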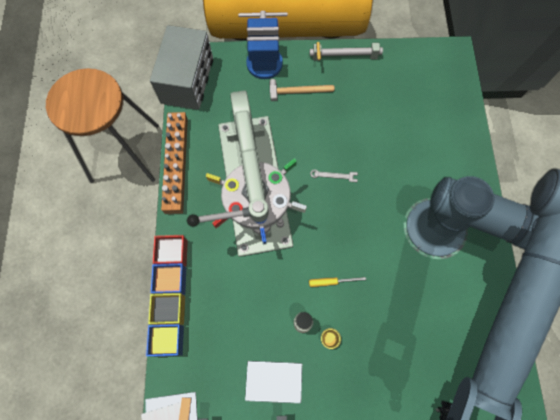

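View pics/top0.png

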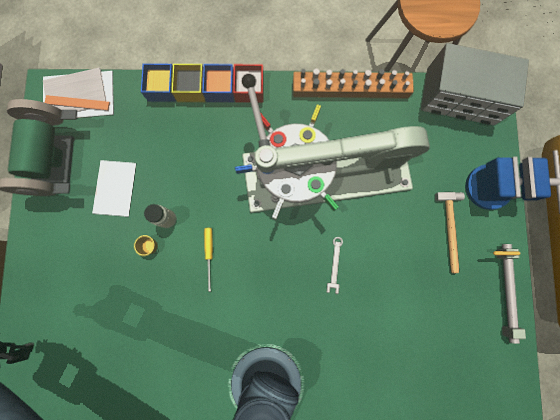

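The top view shows the turret near (295,163) with the tabs yellow (316,113), red (265,122), blue (244,168), white (279,210) and green (332,202). The ram head is at (266,156) on the left. Blue is roughly under the ram, so yellow needs about +120° counter-clockwise.

```bash
cat >h.py <<'E'
from cell import r
import cv2, numpy as np
from scipy.spatial.transform import Rotation as R
def cast(name,px,z):
    c=r.get_calibration(name); p=np.array(px,float).reshape(-1,1,2)
    u=cv2.undistortPoints(p,c["mtx"],c["distortion"]).reshape(-1,2)
    o=np.array(c["rotation"]); M=R.from_euler("xyz",o).as_matrix()
    d=np.c_[u,np.ones(len(u))]@M.T; P=np.array(c["position"])
    return P+d*((z-P[2])/d[:,2])[:,None]
HS={"yellow":((22,120,90),(34,255,255)),"red":((0,150,90),(6,255,255)),"blue":((108,150,80),(125,255,255)),"green":((50,150,90),(72,255,255))}
def blobs(name,box):
    im=r.read_camera(name); x0,y0,x1,y1=box; h=cv2.cvtColor(im[y0:y1,x0:x1],cv2.COLOR_BGR2HSV); out=[]
    for k,(a,b) in HS.items():
        n,l,s,c=cv2.connectedComponentsWithStats(cv2.inRange(h,a,b))
        for i in range(1,n):
            if s[i,4]>=12: out.append((k,s[i,4],c[i]+[x0,y0]))
    return im,out
E
python3 - <<'E'
from h import *
for n,b in(("top",(220,90,350,225)),("scene",(195,150,310,250))):
    im,o=blobs(n,b)
    for k,a,c in o: print(n,k,a,c.round(1),cast(n,c,.205)[0].round(3))
    x0,y0,x1,y1=b; cv2.imwrite(f"pics/{n}1.png",cv2.resize(im[y0:y1,x0:x1],None,fx=4,fy=4,interpolation=cv2.INTER_CUBIC))
# sanity: base at origin
print(cast("top",[[266,385]],0.0),cast("scene",[[436,225]],0.0))
E
```

```text
top yellow 73 [315.6 112.5] [ 0.79  -0.14   0.205]
top yellow 107 [306.9 134.9] [ 0.723 -0.114  0.205]
top red 28 [239.8  92.1] [0.849 0.079 0.205]
top red 13 [259.7  92. ] [0.85  0.021 0.205]
top red 44 [265.  121.2] [0.762 0.005 0.205]
top red 100 [277.6 139.1] [ 0.709 -0.031  0.205]
top blue 13 [225.9  91.8] [0.85  0.119 0.205]
top blue 50 [242.9 167.7] [0.626 0.065 0.205]
scene yellow 81 [212.8 177.8] [ 0.79  -0.137  0.205]
scene yellow 71 [231.6 184.7] [ 0.727 -0.11   0.205]
scene red 26 [235.4 205.5] [ 0.714 -0.037  0.205]
scene red 34 [217.  222.1] [0.773 0.017 0.205]
scene blue 43 [262.8 235. ] [0.626 0.065 0.205]
scene green 21 [289.7 164.1] [ 0.532 -0.179  0.205]
[[-0.00677896 -0.00272226  0.        ]] [[-0.00502459 -0.01031561  0.        ]]
```

View pics/top1.png

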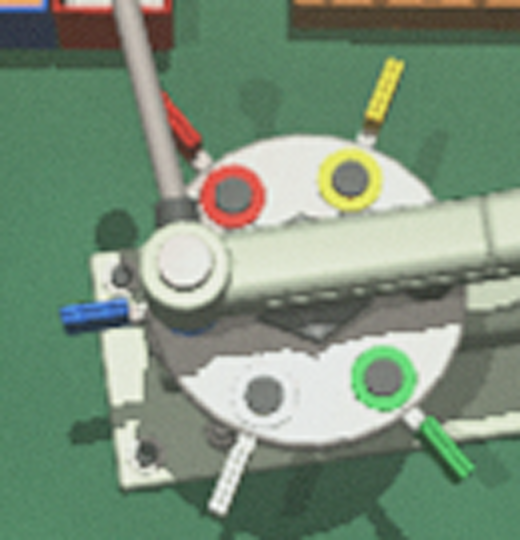

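```bash
python3 - <<'E'
from h import *
from scipy.optimize import least_squares
f=lambda q:np.array(q)/4+[220-.375,90-.375]
col=[0,60,180,240]
P=cast("top",f([(350,179),(233,195),(264,396),(383,377)]),.196)[:,:2]
T=cast("top",f([(396,62),(63,318),(217,512),(470,472)]),.21)[:,:2]; tc=[0,120,180,240]
def res(p):
    g=lambda r_,cs:np.c_[p[0]+r_*np.cos(p[2]+np.radians(cs)),p[1]+r_*np.sin(p[2]+np.radians(cs))]
    return np.r_[(g(.085,col)-P).ravel(),(g(.175,tc)-T).ravel()]
s=least_squares(res,[.66,-.08,-.5]); print(s.x,np.degrees(s.x[2]),(s.fun*1e3).round(1))
ram=cast("top",f([(185,260)]),.30)[0,:2]; d=ram-s.x[:2]; print("ram",ram,np.linalg.norm(d),np.degrees(np.arctan2(d[1],d[0])))
ram2=cast("scene",[[258,208]],.30)[0,:2];print(ram2)
for k,a in zip("yellow red blue white green black".split(),range(0,360,60)):
    t=s.x[2]+np.radians(a); print(k,np.degrees(t).round(1),(s.x[:2]+.15*np.array([np.cos(t),np.sin(t)])).round(3))
E
```

```text
[ 0.64845884 -0.08573855 -0.36274779] -20.78391731644379 [ 0.5 -0.2 -0.3  0.2  0.1 -0.4 -0.6 -1.1  2.  -0.1  0.5  2.1 -0.6 -0.3
 -1.7 -0.2]
ram [ 0.63630353 -0.00202102] 0.08459536667907126 98.26128757762977
[0.63549707 0.00559645]
yellow -20.8 [ 0.789 -0.139]
red 39.2 [0.765 0.009]
blue 99.2 [0.624 0.062]
white 159.2 [ 0.508 -0.033]
green 219.2 [ 0.532 -0.181]
black 279.2 [ 0.672 -0.234]
```

Emit:
apply_moves([
  [[0.02,-0.035,0.03,0,0,1,0],[0.04,-0.07,0.05,0,0,2,0],[0.06,-0.105,0.06,0,0,3,0],[0.08,-0.14,0.06,0,0,4,0],[0.1,-0.175,0.06,0,0,5,0],[0.12,-0.21,0.06,0,0,6,0],[0.14,-0.245,0.06,0,0,7,0],[0.16,-0.28,0.06,0,0,8,0],[0.18,-0.315,0.06,0,0,9,0],[0.2,-0.35,0.06,0,0,10,0],[0.22,-0.385,0.06,0,0,11,0],[0.24,-0.42,0.06,0,0,12,0],[0.26,-0.455,0.06,0,0,13,0],[0.28,-0.49,0.06,0,0,14,0],[0.3,-0.525,0.06,0,0,14,0],[0.32,-0.56,0.06,0,0,14,0],[0.335,-0.595,0.06,0,0,14,0],[0.35,-0.625,0.06,0,0,14,0],[0.354,-0.629,0.06,0,0,14,0],[0.354,-0.629,0.06,0,0,14,0]],
], newtons=40)

```text
time_s: 2.2
position: [0.5159, -0.0004, 0.3122]
orientation: [-2.538, 1.57, -2.547]
ft_force: [0.2, 0.0, 0.1]
width: -0.003
```

```bash
python3 - <<'E'
from h import *
o=r.get_obs(); print(o["position"],o["width"],o["time_s"],R.from_euler("xyz",o["orientation"]).as_matrix().round(2))
im=r.read_camera("top"); cv2.imwrite("pics/t2.png",cv2.resize(im[90:260,210:390],None,fx=3,fy=3))
E
```

```text
[ 5.15938270e-01 -3.78067615e-04  3.12242779e-01] -0.0029244821784844333 2.2 [[-0.    0.01  1.  ]
 [-0.    1.   -0.01]
 [-1.   -0.   -0.  ]]
```

View pics/t2.png

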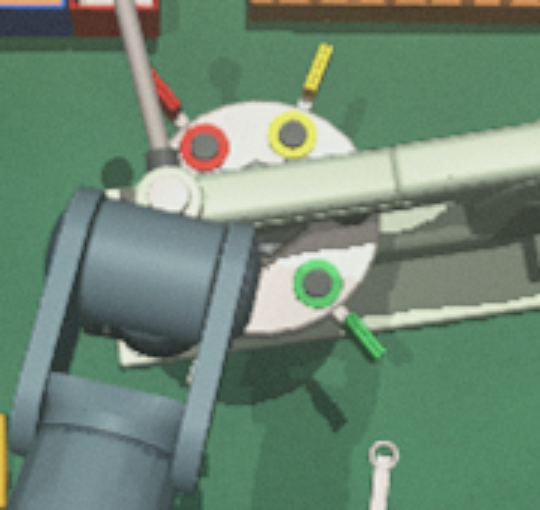

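Emit:
apply_moves([
  [[0,0.008,-0.03,0,0,0,0],[0,0.008,-0.06,0,0,0,0],[0,0.008,-0.09,0,0,0,0],[0,0.008,-0.11,0,0,0,0],[0,0.008,-0.11,0,0,0,0]],
])

```text
time_s: 2.75
position: [0.513, 0.0102, 0.1991]
orientation: [3.034, 1.563, 3.028]
ft_force: [-0.6, -0.3, -0.1]
width: -0.001
```

Emit:
apply_moves([
  [[-0.001,-0.009,0.002,0,0,0,0],[-0.002,-0.017,0.002,0,0,0,0],[-0.0055,-0.024,0.002,0,0,0,0],[-0.009,-0.0315,0.002,0,0,0,0],[-0.012,-0.039,0.002,0,0,0,0],[-0.015,-0.047,0.002,0,0,0,0],[-0.0175,-0.055,0.002,0,0,0,0],[-0.0195,-0.063,0.002,0,0,0,0],[-0.021,-0.071,0.002,0,0,0,0],[-0.022,-0.079,0.002,0,0,0,0],[-0.023,-0.087,0.002,0,0,0,0]],
])

```text
time_s: 3.85
position: [0.4896, -0.0774, 0.2007]
orientation: [3.044, 1.562, 3.039]
ft_force: [-0.1, 1.6, 0.2]
width: -0.002
```

```bash
python3 - <<'E'
from h import *
o=r.get_obs(); print(o["position"],o["ft_force"])
im=r.read_camera("top"); cv2.imwrite("pics/t3.png",cv2.resize(im[90:260,210:390],None,fx=3,fy=3))
E
```

```text
[ 0.48957012 -0.07741356  0.20074262] [-0.09394439  1.64744436  0.22610508]
```

View pics/t3.png

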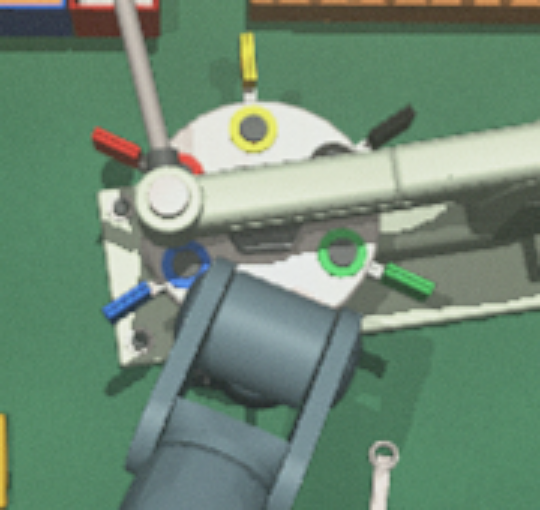

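Part way: the turret has turned about 25° and the force is small. I'll carry on past half way, let it snap, then back off and lift.

Emit:
apply_moves([
  [[0,-0.0085,0,0,0,0,0],[0.0005,-0.0165,0,0,0,0,0],[0.001,-0.025,0,0,0,0,0],[0.002,-0.033,0,0,0,0,0],[0.004,-0.041,0,0,0,0,0],[0.004,-0.041,0,0,0,0,0],[0.003,-0.025,0,0,0,0,0],[0.003,-0.02,0.04,0,0,0,0],[0.003,-0.02,0.08,0,0,0,0],[0.003,0,0.11,0,0,0,0],[0.01,0.04,0.11,0,0,0,0],[0.018,0.07,0.11,0,0,0,0],[0.025,0.087,0.11,0,0,0,0],[0.025,0.087,0.11,0,0,0,0]],
])

```text
time_s: 5.3
position: [0.5143, 0.0114, 0.3107]
orientation: [3.127, 1.561, 3.125]
ft_force: [-1.4, -0.7, 0.4]
width: 0.001
```

```bash
python3 - <<'E'
from h import *
o=r.get_obs(); print(o["position"],o["ft_force"])
im=r.read_camera("top"); cv2.imwrite("pics/t4.png",cv2.resize(im[90:260,210:390],None,fx=3,fy=3))
E
```

```text
[0.51426435 0.01143858 0.31068332] [-1.39979654 -0.6766123   0.44222826]
```

View pics/t4.png

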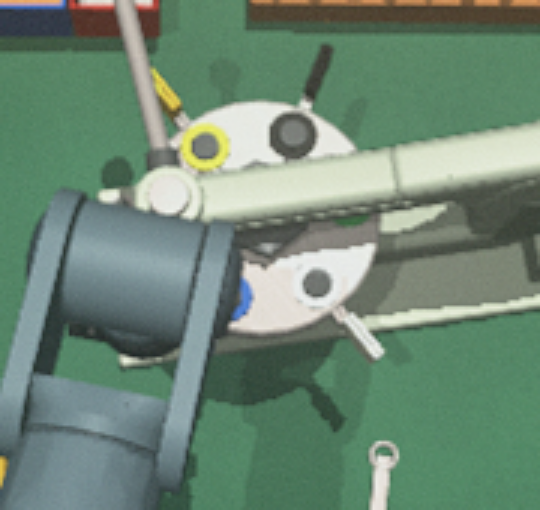

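One step exactly: white is now where green was, and yellow is where red was. I'll repeat it with the blue tab.

Emit:
apply_moves([
  [[0,-0.002,-0.04,0,0,0,0],[0,-0.002,-0.08,0,0,0,0],[0,-0.002,-0.11,0,0,0,0],[0,-0.002,-0.11,0,0,0,0],[-0.002,-0.01,-0.11,0,0,0,0],[-0.003,-0.018,-0.11,0,0,0,0],[-0.007,-0.025,-0.11,0,0,0,0],[-0.01,-0.033,-0.11,0,0,0,0],[-0.013,-0.04,-0.11,0,0,0,0],[-0.016,-0.048,-0.11,0,0,0,0],[-0.019,-0.056,-0.11,0,0,0,0],[-0.021,-0.064,-0.11,0,0,0,0],[-0.022,-0.072,-0.11,0,0,0,0],[-0.023,-0.08,-0.11,0,0,0,0],[-0.024,-0.088,-0.11,0,0,0,0],[-0.024,-0.097,-0.11,0,0,0,0],[-0.024,-0.105,-0.11,0,0,0,0],[-0.023,-0.113,-0.11,0,0,0,0],[-0.022,-0.121,-0.11,0,0,0,0],[-0.021,-0.13,-0.11,0,0,0,0]],
])

```text
time_s: 7.35
position: [0.4931, -0.1206, 0.2005]
orientation: [-3.079, 1.561, -3.082]
ft_force: [0.8, -0.5, 0.1]
width: -0.002
```

Emit:
apply_moves([
  [[0,0,0,0,0,0,0],[0,0.016,0,0,0,0,0],[0,0.02,0.04,0,0,0,0],[0,0.02,0.08,0,0,0,0],[0,0.03,0.11,0,0,0,0],[-0.03,0.07,0.11,0,0,0,0],[-0.06,0.11,0.11,0,0,0,0],[-0.08,0.15,0.11,0,0,0,0],[-0.1,0.19,0.11,0,0,0,0],[-0.11,0.23,0.11,0,0,0,0],[-0.12,0.27,0.11,0,0,0,0],[-0.12,0.31,0.11,0,0,0,0],[-0.12,0.35,0.11,0,0,0,0],[-0.12,0.35,0.11,0,0,0,0],[-0.12,0.35,0.11,0,0,0,0]],
])

```text
time_s: 8.85
position: [0.3721, 0.2305, 0.3102]
orientation: [-3.043, 1.56, -3.043]
ft_force: [0.1, -0.2, 0.8]
width: 0.005
```

```bash
python3 - <<'E'
from h import *
o=r.get_obs(); print(o["position"],o["ft_force"],o["time_s"])
im,b=blobs("top",(225,100,350,225)); C=np.array([.6485,-.0857])
for k,a,c in b:
    d=cast("top",c,.2)[0,:2]-C; print(k,a,np.linalg.norm(d).round(3),np.degrees(np.arctan2(d[1],d[0])).round(1))
cv2.imwrite("pics/t5.png",im)
E
```

```text
[0.37207368 0.23054132 0.31022297] [ 0.09095493 -0.23784678  0.84806771] 8.85
yellow 88 0.153 98.2
red 108 0.088 158.5
red 75 0.151 158.4
blue 75 0.086 -143.5
blue 60 0.151 -140.8
```

View pics/t5.png

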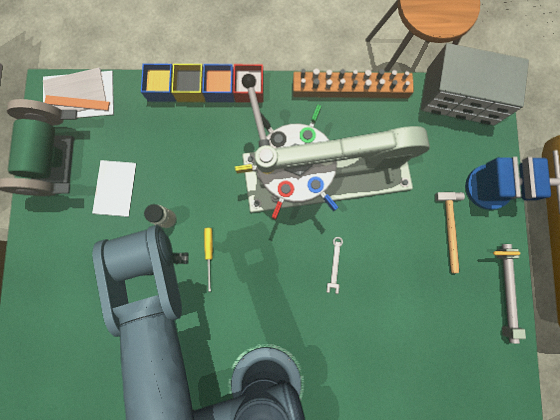

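The yellow tab (243,168) is under the ram head, at 98.2° against the ram's 98.3°. The loose parts I can see haven't moved and the arm is clear, so I'm handing in.

```bash
python3 -c "
from cell import r
print(r.get_obs()['ft_force'],r.sign_off())"
```

```text
the job is handed in; nothing more can be done
[-0.20550508 -0.49713717  0.2311934 ] None
```

The yellow station should now be under the ram, and I've handed the job in; sign-off gives no verdict. I pushed the turret two stations counter-clockwise with the closed fingertips, first on the white tab and then on the blue one, and let the detent finish each step.

- **Position:** in the last picture the yellow tab stood at 98.2° about the turret axis. The ram measured 98.3° earlier and the starting blue tab 99.2°, so they agree to about 1°, within the 4° allowed. The yellow punch is hidden under the ram head, so I checked by the tab rather than the punch.
- **Turret at rest:** I checked this from one picture only. It was taken about 1.5 s after the last push, and I did not measure speed.
- **Forces:** wrist force read under about 2 N whenever I checked. I had no reading of the peaks during the pushes.
- **Loose parts:** the screwdriver, wrench, hammer, blank and oil bottle looked unmoved. I compared them by eye. The rivet cup was hidden under the raised arm in the last picture. I did not check the spare punch or die separately; the tool never came near the base plate.
- **Arm and time:** the arm was parked clear at a TCP height of 0.31 m with only sensor noise on the wrist. The job took about 9 s of the 61 s.

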